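# Push a bearing out of its block over the push-out stand

## Robot

A 6-joint arm with a two-finger parallel gripper is mounted at the origin on a cart in front of the work surface, level with it; the furniture and walls round the work are solid. World frame = base frame: x ahead of the robot, y to its left, z up, the work surface at z = 0. Lengths are in mm, angles in rad, forces in N, time in s.
With the tool pointing down it reaches from about 250 to 725 mm from the base axis. Payload 4 kg.
Tool frame: the origin (TCP) lies at the very end of the fingers, on their centre line; the grasp point (between the pads) lies 19 mm behind it (arm.pinch_z is the z of the grasp point in the tool frame, in mm); z points along the fingers, y is the line along which they close (so a half turn about z gives the same grasp; the last joint's range is limited). The gripper opens to 85 mm and grips with 20 to 120 N. Pads are 22 mm wide; open, the fingers measure 114 mm over their backs; the gripper's body (76 mm by 85 mm) begins 54 mm behind the grasp point. The pads swing forward as they close: fully open they stand 13 mm farther back than shut.
Start: joints at [1.264, 0.241, 0.005, 1.335, 0, 1.571], TCP at [151.003, 476.652, 231.306] pointing down, gripper open.
Joint ranges: [-2.72, 2.72], [-1.05, 1.87], [-1.09, 1.28], [-1.99, 2.15], [-1.42, 1.44], [-3.14, 3.14]. Speed limits (rad/s): [2.79, 2.79, 3.14, 3.14, 3.14, 3.14].

## Interface

Orientations are given as a 3x3 rotation matrix whose columns are the frame's x, y, z axes.
In Python, from cell import arm gives the robot as it stands. The module is installed in compiled form; this text tells all that it offers.
- The arm moves only by the tool apply_moves, never from a script. Its argument "increments" is a list of rows, each a list of 5 numbers: the opening, from 0 (shut) to 1 (fully open), then the shift along the world's x, y, z in m, then the turn about the world's z in degrees. In form: [[jaw, dx, dy, dz, yaw], ...]. A call has exactly 10 rows; each row is the pose to reach, as a shift and turn from the pose commanded when the call began; what a row does not reach only later rows make up. A row lasts 1/8 s, in which the tool goes at most 62.5 mm and 10.7 degrees, less where a joint would pass 70% of its speed; a pose out of reach is approached as far as the arm can. A call with a gripper value outside its range is refused whole. The fingers move at their own pace and stop on an object; the grip force is fixed at half the most. Time passes only in rows, so rows that repeat a pose let the fingers close, or fill a call up. It gives the time, the measured TCP pose, the force, the opening and the grip force at its end, in the units of the state.
- arm.read_state(): the state, without advancing time (a new reading comes with each control period).
- arm.get_image(name): name is "scene" or "side" or "wrist"; returns a dict with "img" (400x640x3 uint8, blue, green, red), "z_map" (400x640 float32, mm along the optical axis (not along the pixel's ray), 0 where there is no reading), "K" (3x3 intrinsics, pixels), "T" (4x4, takes a point from camera to world coordinates). Camera axes: x right, y up, looking along -z (the intrinsics and any distortion apply to the point x, -y, -z); pixel columns grow to the right and rows downward; lengths in mm; the calibration is good to about 2 mm. A picture is of the moment at which its call begins.
- arm.sign_off(): hands the job in; it is judged then, once.
The state is a dict: "time_s": time; "joint_pos": joint angles; "joint_vel": joint speeds; "tau": joint torques, N m; "ee_pos": TCP position; "eef_rot": TCP orientation; "contact_force": force on the tool from outside, world axes, zero at the start; "ft_torque": the same for the moment, N m; "width": finger opening in mm; "grasp_force": force on a finger pad.
Only numpy, scipy, OpenCV 4.12 (cv2) and the standard library are available. Lean on these libraries where they do the work, as an engineer would, in place of code of your own. Each camera call takes 0.05 s, during which the arm holds its last target. There are 200 camera calls.

## Task

Push the ball bearing up out of its aluminium bearing block: set the block squarely over the drift of the push-out stand, so that the drift enters the access hole in its underside, and press the block down until it sits firmly on the drift's shoulder and the bearing stands proud, without forcing it (if it will not go, you are not in the hole). Then lift the bearing out and lay it flat in the round steel dish; leave the block sitting on the stand and do not push the oil can or the black pliers about.

Things in the scene. Friction and masses are not known exactly. Their poses are not given: they have to be found in the camera images.
- block: Square machined aluminium bearing block, 60 x 60 mm, 31 mm high, 0.2 to 0.4 kg, a bolt hole in each corner, loose on the bench with the bearing in it. Origin: centre of its underside, at the mouth of the access hole; z up, x and y square to its flat sides. The access hole, round, 29 mm wide with a 1 mm chamfer, runs up 16 mm from here to the floor of the bearing's bore.
- block_top (a point): Centre of the block's top, 31 mm above its underside: mouth of the bore (49 mm wide, 15 mm deep) that holds the bearing. A wavy spring ring in the bore grips the bearing all round: pushing it up takes about 8 to 20 N (it differs) until it has risen some 9 mm, when the ring lets go; the bearing then stays up by itself and lifts out easily.
- bearing: Ball bearing, 47 mm outside diameter, 14 mm thick, 0.12 kg. Origin: centre of its underside, z along its axis. It sits on the floor of the bore, its underside 16 mm above the block's, its top 1 mm below the block's top, so it cannot be gripped there. The drift presses on its inner ring (it does not pass through the bearing).
- stand: Push-out stand bolted to the bench: round grey foot, 100 mm wide, 8 mm high at its edge, cannot move. Origin: centre of its underside. On it stands an upright bright steel drift: a flat shoulder 52 mm wide, above it the nose, a round pin 26 mm wide and 26 mm long with a 1 mm chamfer. With the block down on the shoulder the nose has pushed the bearing up 10 mm, 9 mm proud of the block.
- stand_boss (a point): Point on the foot's centre line, 22 mm up. The drift is clamped here by a dark lock nut, by eye and for another job, so its own place is not measured: its axis is up to 4 mm off this point to any side, its shoulder 33 to 47 mm above the bench, the nose's end 26 mm above that. All is rigid: come down slowly, feel for the hole; over 35 N on the stand, from block or bearing, counts as forcing.
- dish: Round steel parts dish, loose, 0.45 kg, 112 mm over its rim, 18 mm high, flat inner floor about 92 mm wide and 3 mm above the bench. Origin: centre of its underside.
- oil_can: Small green oil can with a thin upright spout, 187 mm high, a bystander. Origin: centre of its underside.
- pliers: Black-handled pliers lying on the bench, 163 mm long, 14 mm high, a bystander. Origin: centre of the underside.
Mind the look-alikes: they are no part of the job. Leave any turquoise look-alike of the bearing alone.

How it is judged (in metres and radians):
On the way, in this order (a step that is already met when the one before it is completed fails the run):
1. the nose of the drift reaches the bearing from below through the access hole and pushes on it (contact force between bearing and stand above 3 N and z of bearing in the frame of block below 0.02 m), for 0.05 s.
2. the block is pressed down onto the drift's shoulder and the bearing stands at least 8 mm proud of it (contact force between block and stand above 3 N and z of bearing in the frame of block above 0.025 m and horizontal distance between block and stand below 0.007 m and angle between block's own z axis and vertical below 0.06 rad), for 0.1 s.
At the end, for the whole second after the job is handed in: The bearing lies flat (within 0.12 rad, either face up) and at rest on the floor of the dish, its centre within 30 mm of the dish's centre; the block rests level (0.06 rad) on the drift's shoulder with the nose in its access hole, within 7 mm of the stand's axis (horizontal distance between bearing and dish below 0.03 m and z of bearing in the frame of dish below 0.022 m and contact force between bearing and dish above 0.5 N and (angle between bearing's own z axis and vertical below 0.12 rad or angle between bearing's own z axis and vertical above 3.02 rad) and linear speed of each of bearing, block below 0.02 m/s and horizontal distance between block and stand below 0.007 m and angle between block's own z axis and vertical below 0.06 rad and contact force between block and stand above 1 N); the robot touches nothing.
It fails at once if the block is forced against the stand with more than 35 N (contact force between block and stand above 35 N).
It fails at once if the bearing is forced against the drift with more than 35 N (contact force between bearing and stand above 35 N).
It fails at once if the oil can or the pliers are pushed more than 30 mm (distance of any of oil_can, pliers from where it was at the start of the episode above 0.03 m).
It also fails if it takes over 72 s, if anything falls off the work surface, if the arm or the gripper's body presses on something with over 40 N, if the wrist force passes 120 N, or if a joint passes its speed limit or range.

## Working session

There is one attempt and no reset: what is moved stays moved. The work goes in short steps, Python scripts to look and compute and a tool call to move; the robot and the scene stay as the last step left them, time stands still between calls to the robot, and variables do not carry over. Pictures are saved under pics/ and viewed, at most 10 in all, crops included, and the job is handed in when it is done.

Besides the shell and the picture viewer there is one more tool, called after "Call:" as name([rows], argument=value, ...), one row to a line, values as JSON. apply_moves: Moves the arm, as the interface text tells. Its arguments: {"type":"object","properties":{"increments":{"type":"array"}},"required":["increments"]}

```bash
mkdir -p pics
cat > h.py <<'E'
from cell import arm
import numpy as np, cv2
def pts(d):
    z=d["z_map"]; K=d["K"]; v,u=np.mgrid[:z.shape[0],:z.shape[1]]
    x=(u-K[0,2])/K[0,0]*z; y=(v-K[1,2])/K[1,1]*z
    P=np.stack([x,-y,-z,np.ones_like(z)],-1)@d["T"].T
    P=P[...,:3]; P[z==0]=np.nan; return P
def ray(d,u,v,h):
    K=d["K"];T=d["T"];r=T[:3,:3]@np.array([(u-K[0,2])/K[0,0],-(v-K[1,2])/K[1,1],-1]);o=T[:3,3]
    return o+r*(h-o[2])/r[2]
E
python3 - <<'E'
from h import *
s=arm.read_state(); print({k:np.round(v,3).tolist() for k,v in s.items()}, arm.pinch_z)
for n in ["scene","side"]:
    d=arm.get_image(n); cv2.imwrite(f"pics/{n}0.png",d["img"]); np.save(f"{n}0.npy",d,allow_pickle=True); print(n,np.round(d["T"],2).tolist(),d["K"].tolist())
E
```

```text
{'time_s': 0.0, 'joint_pos': [1.264, 0.241, 0.004, 1.335, 0.0, 1.571], 'joint_vel': [0.001, -0.0, -0.001, -0.0, 0.001, -0.001], 'tau': [-0.0, -37.232, 25.241, 0.017, -0.0, -0.0], 'ee_pos': [150.804, 476.05, 230.408], 'eef_rot': [[-0.953, 0.302, -0.001], [0.302, 0.953, -0.002], [0.0, -0.002, -1.0]], 'contact_force': [0.676, -0.145, 0.12], 'ft_torque': [0.019, 0.001, 0.007], 'grasp_force': 0.0, 'width': 85.351} -18.700000000000003
scene [[0.76, 0.41, -0.5, 101.55], [-0.65, 0.48, -0.59, -205.71], [0.0, 0.77, 0.64, 607.91], [0.0, 0.0, 0.0, 1.0]] [[420.2643494955519, 0.0, 320.6617848676257], [0.0, 420.2643494955519, 200.86174320997037], [0.0, 0.0, 1.0]]
side [[-1.0, 0.0, -0.04, 478.57], [-0.03, -0.42, 0.9, 1176.69], [-0.01, 0.91, 0.42, 468.5], [0.0, 0.0, 0.0, 1.0]] [[462.41582405535473, 0.0, 321.0478716160331], [0.0, 462.41582405535473, 198.78822243831848], [0.0, 0.0, 1.0]]
```

View pics/scene0.png

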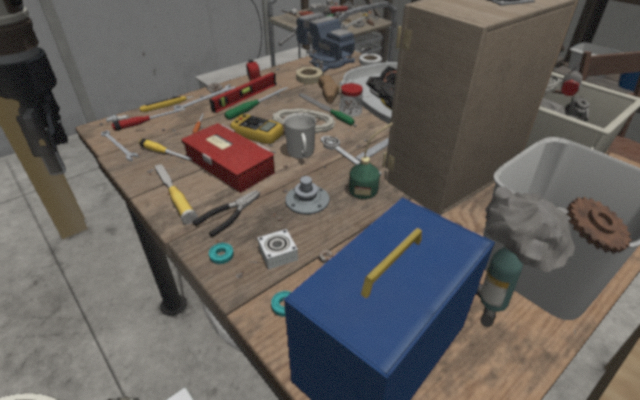

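View pics/side0.png

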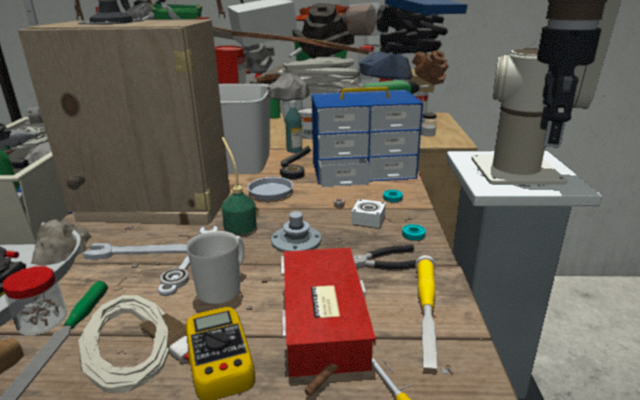

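The scene view shows the block at (277,247), the stand at (307,195), the pliers at (228,210) and the can at (365,180). The side view shows the block at (369,213), the stand at (296,233), the dish at (270,188) and the can at (239,210). The turquoise rings are decoys. Next I measure these.

Run:
```python
from h import *
D={n:np.load(f"{n}0.npy",allow_pickle=True).item() for n in["scene","side"]}
r=lambda a:np.round(a,0).tolist()
s,e=D["scene"],D["side"]
print("ray block",r(ray(s,277,241,31)),r(ray(e,369,208,31)))
print("ray stand base",r(ray(s,307,198,8)),r(ray(e,296,238,8)))
print("dish",r(ray(e,270,188,18)),"can",r(ray(e,239,228,5)),r(ray(s,363,190,5)))
print("pliers",r(ray(e,412,249,7)),r(ray(e,360,262,7)),r(ray(s,200,219,7)),r(ray(s,258,196,7)),r(ray(s,215,232,7)))
for n,d in D.items():
    P=pts(d); 
    for nm,c in {"block":(330,None),}.items(): pass
    bs=ray(s,277,241,31) if n=="scene" else ray(e,369,208,31)
    m=(np.hypot(*(P[...,:2]-bs[:2]).transpose(2,0,1))<50)&(P[...,2]>24)&(P[...,2]<45)
    p=P[m][:,:2].astype(np.float32); print(n,"block",m.sum(),cv2.minAreaRect(p),np.median(P[m][:,2]))
    b=ray(s,307,198,8) if n=="scene" else ray(e,296,238,8)
    rr=np.hypot(*(P[...,:2]-b[:2]).transpose(2,0,1))
    m=(rr<62)&(P[...,2]>4); p=P[m]
    for lo,hi in[(4,14),(14,28),(28,50),(50,62),(62,90)]:
        q=p[(p[:,2]>lo)&(p[:,2]<hi)]
        if len(q)>4: c,R=cv2.minEnclosingCircle(q[:,:2].astype(np.float32)); print(lo,hi,len(q),np.round(c,1),round(R,1),np.round(q[:,2].max(),1))
d=e;P=pts(e);b=ray(e,270,188,18);rr=np.hypot(*(P[...,:2]-b[:2]).transpose(2,0,1))
q=P[(rr<75)&(P[...,2]>10)&(P[...,2]<24)];print("dish",len(q),cv2.minEnclosingCircle(q[:,:2].astype(np.float32)))
cv2.imwrite("pics/crop.png",np.hstack([cv2.resize(s["img"][150:275,180:330],None,fx=2.6,fy=2.6,interpolation=2),cv2.resize(e["img"][170:295,230:380],None,fx=2.6,fy=2.6,interpolation=2)]))
```

```text
ray block [415.0, 289.0, 31.0] [411.0, 289.0, 31.0]
ray stand base [560.0, 376.0, 8.0] [561.0, 378.0, 8.0]
dish [642.0, 154.0, 18.0] can [685.0, 332.0, 5.0] [680.0, 317.0, 5.0]
pliers [337.0, 417.0, 7.0] [438.0, 463.0, 7.0] [341.0, 470.0, 7.0] [480.0, 455.0, 7.0] [346.0, 414.0, 7.0]
scene block 744 ((411.5201110839844, 285.6468200683594), (63.6953125, 60.685447692871094), 73.53025817871094) 30.275157917068725
4 14 584 [551.9 378.4] 58.1 14.0
14 28 170 [564.1 382.2] 37.0 23.6
28 50 255 [558.3 377.7] 26.6 49.8
50 62 104 [558.5 377.3] 13.8 61.9
62 90 6 [555.8 378.2] 11.2 63.0
side block 484 ((410.7252197265625, 284.77545166015625), (66.77881622314453, 60.112972259521484), 73.21212768554688) 32.16545558849086
4 14 564 [561.8 380.8] 58.9 14.0
14 28 300 [560.4 379.3] 43.7 26.2
28 50 294 [558.6 379.2] 27.0 49.7
50 62 80 [557.8 381. ] 13.5 62.0
62 90 59 [559.1 379.9] 13.5 64.6
dish 418 ((643.256591796875, 143.35302734375), 57.30429458618164)
```

View pics/crop.png

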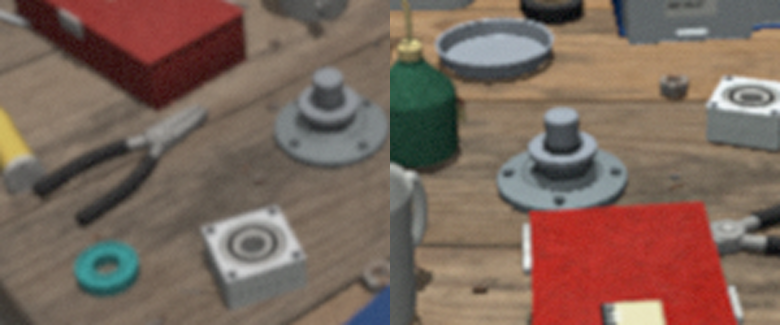

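Call:
apply_moves([
  [1,0.04,-0.03,0,0],
  [1,0.085,-0.06,-0.01,0],
  [1,0.13,-0.095,-0.02,0],
  [1,0.175,-0.128,-0.04,0],
  [1,0.22,-0.16,-0.06,0.5],
  [1,0.245,-0.18,-0.075,0.5],
  [1,0.26,-0.191,-0.08,0.5],
  [1,0.26,-0.191,-0.08,0.5],
  [1,0.26,-0.191,-0.08,0.5],
  [1,0.26,-0.191,-0.08,0.5],
])

```text
time_s: 1.35
ee_pos: [410.4, 286.8, 152.0]
eef_rot: [[-0.956, 0.292, 0.001], [0.292, 0.956, 0.001], [-0.0, 0.001, -1.0]]
contact_force: [-0.2, 0.5, 0.0]
width: 85.5
grasp_force: 0.0
```

```bash
cat > b.py <<'E'
from h import *
import sys
s=arm.read_state(); print(s["time_s"],np.round(s["ee_pos"],1),np.round(s["contact_force"],1),np.round(s["eef_rot"],3).tolist(),s["width"])
E
python3 - <<'E'
from b import *
d=arm.get_image("wrist"); np.save("w1.npy",d,allow_pickle=True); cv2.imwrite("pics/w1.png",d["img"]);P=pts(d)
m=(P[...,2]>24)&(P[...,2]<40)&(np.abs(P[...,0]-411)<55)&(np.abs(P[...,1]-285)<55)
q=P[m];print(m.sum(),cv2.minAreaRect(q[:,:2].astype(np.float32)),np.median(q[:,2]))
print(d["T"].round(2).tolist())
E
```

```text
1.35 [410.4 286.8 152. ] [-0.2  0.5  0. ] [[-0.956, 0.292, 0.001], [0.292, 0.956, 0.001], [-0.0, 0.001, -1.0]] 85.47288117817484
3456 ((411.33990478515625, 285.68603515625), (60.0340690612793, 60.586814880371094), 73.6868896484375) 29.674647214397652
[[0.29, -0.91, -0.3, 333.03], [0.96, 0.28, 0.09, 310.07], [0.0, -0.31, 0.95, 293.82], [0.0, 0.0, 0.0, 1.0]]
```

View pics/w1.png

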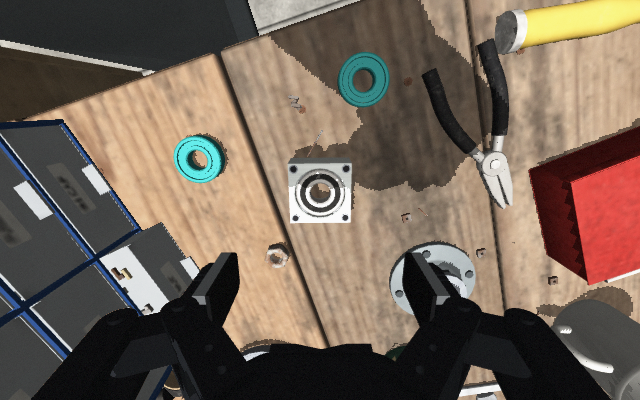

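The wrist view confirms the block at pixel (320,193), measured at (411.3, 285.7) and rotated 73.7°, with nothing in the way of the fingers. Now I descend and grip it.

Call:
apply_moves([
  [1,0.001,-0.001,-0.03,0.6],
  [1,0.001,-0.001,-0.07,0.6],
  [1,0.001,-0.001,-0.105,0.6],
  [1,0.001,-0.001,-0.13,0.6],
  [1,0.001,-0.001,-0.142,0.6],
  [1,0.001,-0.001,-0.147,0.6],
  [1,0.001,-0.001,-0.147,0.6],
  [0.6,0.001,-0.001,-0.147,0.6],
  [0.4,0.001,-0.001,-0.147,0.6],
  [0.4,0.001,-0.001,-0.147,0.6],
])

```text
time_s: 2.65
ee_pos: [412.8, 285.3, 6.1]
eef_rot: [[-0.959, 0.284, 0.002], [0.284, 0.959, 0.002], [-0.001, 0.002, -1.0]]
contact_force: [-1.7, -1.5, 8.1]
width: 59.5
grasp_force: 62.6
```

Call:
apply_moves([
  [0.4,0,0,0.015,0],
  [0.4,0,0,0.05,0],
  [0.4,0.01,0,0.08,0],
  [0.4,0.03,0.005,0.1,0],
  [0.4,0.055,0.01,0.11,0],
  [0.4,0.075,0.013,0.11,0],
  [0.4,0.08,0.015,0.11,0],
  [0.4,0.08,0.015,0.11,0],
  [0.4,0.08,0.015,0.11,0],
  [0.4,0.08,0.015,0.11,0],
])

```text
time_s: 3.9
ee_pos: [491.2, 299.5, 114.2]
eef_rot: [[-0.959, 0.283, -0.001], [0.283, 0.959, -0.0], [0.001, -0.001, -1.0]]
contact_force: [0.1, 0.5, -3.8]
width: 59.4
grasp_force: 66.1
```

Run:
```python
from b import *
d=arm.get_image("wrist"); np.save("w2.npy",d,allow_pickle=True); cv2.imwrite("pics/w2.png",d["img"]);P=pts(d)
for c,rad,bands in [((558.5,379),20,[(55,70)]),((558.5,379),35,[(30,45)]),((560,378),60,[(5,14)]),]:
    rr=np.hypot(P[...,0]-c[0],P[...,1]-c[1])
    for lo,hi in bands:
        q=P[(rr<rad)&(P[...,2]>lo)&(P[...,2]<hi)]
        if len(q)>4: print(lo,len(q),cv2.minEnclosingCircle(q[:,:2].astype(np.float32)),np.median(q[:,2]),np.percentile(q[:,2],[5,95]))
q=P[(P[...,2]>126-18)&(P[...,2]<160)&(np.hypot(P[...,0]-s["ee_pos"][0],P[...,1]-s["ee_pos"][1])<48)]
print(len(q),cv2.minAreaRect(q[:,:2].astype(np.float32)),np.percentile(q[:,2],[5,50,95]))
```

```text
3.9 [491.2 299.5 114.2] [ 0.1  0.5 -3.8] [[-0.959, 0.283, -0.001], [0.283, 0.959, -0.0], [0.001, -0.001, -1.0]] 59.36221175297878
55 825 ((558.8619995117188, 379.3128356933594), 13.576423645019531) 59.699069471326254 [56.80223643 60.74119306]
30 1547 ((558.6436157226562, 379.21136474609375), 26.087827682495117) 34.03771836866653 [32.37863391 41.26729645]
5 2738 ((560.8134765625, 377.8165283203125), 50.3480339050293) 9.178792300475976 [ 6.91004344 12.80701931]
18946 ((489.8258972167969, 300.1942443847656), (93.07129669189453, 61.57036590576172), 73.37830352783203) [117.36452048 137.50829703 152.18279638]
```

View pics/w2.png

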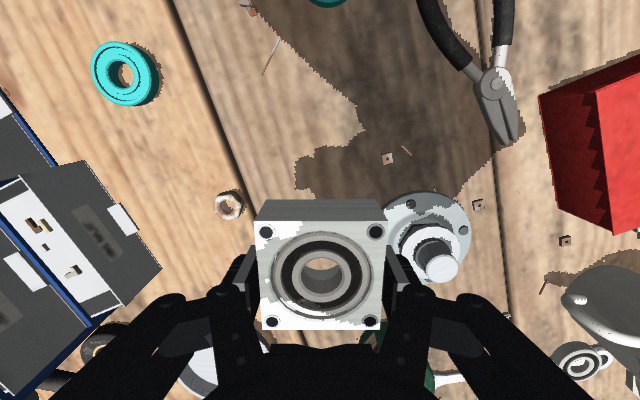

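The wrist view shows the block held squarely, with the bearing centre at pixel (322,274), and the nose top at (443,267). The nose measures (558.8, 379.3), with its top at z about 60.

Run:
```python
from h import *
d=np.load("w2.npy",allow_pickle=True).item();g=cv2.cvtColor(d["img"],6);P=pts(d)
print(ray(d,322,274,138),P[300,325],P[240,320],P[280,262])
m=(d["img"].min(2)>150).astype(np.uint8); m[:, :240]=0;m[:,395:]=0;m[:205]=0;m[335:]=0
c=max(cv2.findContours(m,0,2)[0],key=cv2.contourArea);R=cv2.minAreaRect(c);print(R,ray(d,*R[0],139))
e=cv2.HoughCircles(cv2.medianBlur(g,3)[205:340,250:390],3,1,200,param1=100,param2=20,minRadius=38,maxRadius=60);print(e)
if e is not None: print(ray(d,e[0,0,0]+250,e[0,0,1]+205,138))
print(ray(d,443,267,60))
# nose top circle
r=np.hypot(P[...,0]-558.8,P[...,1]-379.3)<16
q=P[r&(P[...,2]>58)];print(np.median(q,0),len(q),cv2.minEnclosingCircle(q[:,:2].astype(np.float32)),np.percentile(q[:,2],[5,50,95]))
```

```text
[487.57794744 301.25966819 138.        ] [502.73819841 298.36977434 137.23814035] [470.36306797 305.35190778 137.51196027] [482.09364424 273.06746647 138.90029651]
((325.36407470703125, 273.3224792480469), (121.02381896972656, 149.41912841796875), 84.5596694946289) [487.04845075 303.06500337 139.        ]
[[[71.5 81.5 51.6]]]
[494.20529632 299.06472296 138.        ]
[557.0686671 380.1727086  60.       ]
[557.9653733  379.1413243   59.74972523] 750 ((558.9170532226562, 379.3614196777344), 13.505857467651367) [58.66282154 59.74972523 60.77761246]
```

Run:
```python
from h import *
for f in["scene0","side0"]:
    d=np.load(f+".npy",allow_pickle=True).item();P=pts(d);i=d["img"].astype(int)
    m=(i[...,2]>90)&(i[...,1]<60)&(i[...,0]<60)&(np.abs(P[...,0]-530)<130)&(np.abs(P[...,1]-500)<120)
    q=P[m];print(f,len(q),np.percentile(q,[1,50,99],0).round(),"near",np.sort((q-[558,379,0])[:, :2].dot([.283,.959])).round()[[5,50]])
    print(cv2.boxPoints(cv2.minAreaRect(q[:,:2].astype(np.float32))).round())
```

```text
scene0 437 [[447. 499.  51.]
 [499. 566.  58.]
 [558. 619.  60.]] near [ 88. 105.]
[[443. 619.]
 [451. 495.]
 [564. 503.]
 [555. 626.]]
side0 2725 [[449. 505.  58.]
 [505. 567.  60.]
 [563. 618.  61.]] near [ 92. 101.]
[[442. 618.]
 [467. 408.]
 [582. 422.]
 [557. 632.]]
```

Call:
apply_moves([
  [0.4,0.015,0.018,0,0],
  [0.4,0.035,0.04,0,0],
  [0.4,0.055,0.063,0,0],
  [0.4,0.066,0.076,0,0],
  [0.4,0.069,0.0793,-0.01,0],
  [0.4,0.069,0.0793,-0.025,0],
  [0.4,0.069,0.0793,-0.036,0],
  [0.4,0.069,0.0793,-0.04,0],
  [0.4,0.069,0.0793,-0.04,0],
  [0.4,0.069,0.0793,-0.04,0],
])

```text
time_s: 5.2
ee_pos: [561.4, 379.1, 75.1]
eef_rot: [[-0.959, 0.284, 0.001], [0.284, 0.959, 0.001], [-0.001, 0.001, -1.0]]
contact_force: [0.4, -0.4, -3.8]
width: 59.6
grasp_force: 66.1
```

Run:
```python
from b import *
r=[]
for n in ["scene","side"]:
    d=arm.get_image(n); i=d["img"]
    K=d["K"];T=np.linalg.inv(d["T"]);p=T@np.array([558,379,65,1]);u=int(K[0,2]+K[0,0]*p[0]/-p[2]);v=int(K[1,2]-K[1,1]*p[1]/-p[2])
    r.append(cv2.resize(i[v-50:v+50,u-60:u+60],None,fx=3.3,fy=4,interpolation=2)); print(n,u,v)
cv2.imwrite("pics/a3.png",np.hstack(r))
```

```text
5.2 [561.4 379.1  75.1] [ 0.4 -0.4 -3.8] [[-0.959, 0.284, 0.001], [0.284, 0.959, 0.001], [-0.001, 0.001, -1.0]] 59.638365748655964
scene 305 177
side 296 212
```

View pics/a3.png

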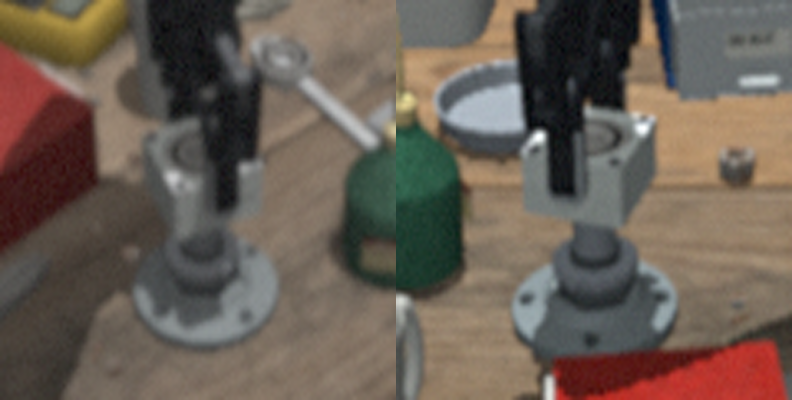

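The block hangs centred just above the nose, by eye. I shift it -1.2 mm in x and feel downward.

Call:
apply_moves([
  [0.4,-0.0012,0,-0.003,0],
  [0.4,-0.0012,0,-0.006,0],
  [0.4,-0.0012,0,-0.007,0],
  [0.4,-0.0012,0,-0.0075,0],
  [0.4,-0.0012,0,-0.008,0],
  [0.4,-0.0012,0,-0.0085,0],
  [0.4,-0.0012,0,-0.009,0],
  [0.4,-0.0012,0,-0.0095,0],
  [0.4,-0.0012,0,-0.01,0],
  [0.4,-0.0012,0,-0.01,0],
])

```text
time_s: 6.55
ee_pos: [559.8, 378.9, 64.2]
eef_rot: [[-0.959, 0.284, -0.0], [0.284, 0.959, -0.0], [0.0, -0.0, -1.0]]
contact_force: [-0.1, -0.4, -4.6]
width: 59.8
grasp_force: 66.1
```

Free so far, with the underside near z = 59–60. I continue down.

Call:
apply_moves([
  [0.4,0,0,-0.0005,0],
  [0.4,0,0,-0.001,0],
  [0.4,0,0,-0.0015,0],
  [0.4,0,0,-0.002,0],
  [0.4,0,0,-0.0025,0],
  [0.4,0,0,-0.003,0],
  [0.4,0,0,-0.0035,0],
  [0.4,0,0,-0.004,0],
  [0.4,0,0,-0.004,0],
  [0.4,0,0,-0.004,0],
])

```text
time_s: 7.8
ee_pos: [559.8, 379.0, 60.3]
eef_rot: [[-0.959, 0.284, -0.0], [0.284, 0.959, -0.0], [0.0, -0.0, -1.0]]
contact_force: [0.3, -0.0, -4.4]
width: 59.8
grasp_force: 66.1
```

Call:
apply_moves([
  [0.4,0,0,-0.0006,0],
  [0.4,0,0,-0.0012,0],
  [0.4,0,0,-0.0018,0],
  [0.4,0,0,-0.0024,0],
  [0.4,0,0,-0.003,0],
  [0.4,0,0,-0.0036,0],
  [0.4,0,0,-0.0042,0],
  [0.4,0,0,-0.0048,0],
  [0.4,0,0,-0.0054,0],
  [0.4,0,0,-0.006,0],
])

```text
time_s: 9.05
ee_pos: [559.8, 378.9, 54.3]
eef_rot: [[-0.959, 0.284, 0.0], [0.284, 0.959, 0.0], [-0.0, 0.0, -1.0]]
contact_force: [-0.8, -0.1, -4.3]
width: 59.6
grasp_force: 66.1
```

In the hole, with no side force. The bearing contact should come within the next few mm.

Call:
apply_moves([
  [0.4,0,0,-0.0006,0],
  [0.4,0,0,-0.0012,0],
  [0.4,0,0,-0.0018,0],
  [0.4,0,0,-0.0024,0],
  [0.4,0,0,-0.003,0],
  [0.4,0,0,-0.0035,0],
  [0.4,0,0,-0.004,0],
  [0.4,0,0,-0.0045,0],
  [0.4,0,0,-0.005,0],
  [0.4,0,0,-0.005,0],
])

```text
time_s: 10.3
ee_pos: [560.0, 379.0, 50.5]
eef_rot: [[-0.959, 0.284, 0.001], [0.284, 0.959, 0.001], [-0.001, 0.001, -1.0]]
contact_force: [-3.5, -2.2, 5.2]
width: 59.8
grasp_force: 66.6
```

Call:
apply_moves([
  [0.4,0,0,-0.0002,0],
  [0.4,0,0,-0.0004,0],
  [0.4,0,0,-0.0006,0],
  [0.4,0,0,-0.0008,0],
  [0.4,0,0,-0.001,0],
  [0.4,0,0,-0.0012,0],
  [0.4,0,0,-0.0014,0],
  [0.4,0,0,-0.0016,0],
  [0.4,0,0,-0.0018,0],
  [0.4,0,0,-0.002,0],
])

```text
time_s: 11.55
ee_pos: [560.1, 379.2, 49.0]
eef_rot: [[-0.959, 0.284, 0.001], [0.284, 0.959, 0.001], [-0.001, 0.001, -1.0]]
contact_force: [-3.5, -2.9, 7.4]
width: 59.3
grasp_force: 66.8
```

Call:
apply_moves([
  [0.4,-0.0002,-0.0001,-0.0004,0],
  [0.4,-0.0003,-0.0002,-0.0008,0],
  [0.4,-0.0003,-0.0002,-0.0012,0],
  [0.4,-0.0003,-0.0002,-0.0016,0],
  [0.4,-0.0003,-0.0002,-0.002,0],
  [0.4,-0.0003,-0.0002,-0.0024,0],
  [0.4,-0.0003,-0.0002,-0.0028,0],
  [0.4,-0.0003,-0.0002,-0.0032,0],
  [0.4,-0.0003,-0.0002,-0.0036,0],
  [0.4,-0.0003,-0.0002,-0.004,0],
])

```text
time_s: 12.8
ee_pos: [560.3, 379.3, 45.5]
eef_rot: [[-0.959, 0.284, 0.002], [0.284, 0.959, 0.002], [-0.002, 0.002, -1.0]]
contact_force: [-3.0, -2.0, 7.2]
width: 59.3
grasp_force: 66.8
```

Call:
apply_moves([
  [0.4,0,0,-0.0003,0],
  [0.4,0,0,-0.0006,0],
  [0.4,0,0,-0.0009,0],
  [0.4,0,0,-0.0012,0],
  [0.4,0,0,-0.0015,0],
  [0.4,0,0,-0.0018,0],
  [0.4,0,0,-0.0021,0],
  [0.4,0,0,-0.0024,0],
  [0.4,0,0,-0.0027,0],
  [0.4,0,0,-0.003,0],
])

```text
time_s: 14.05
ee_pos: [559.7, 379.0, 40.7]
eef_rot: [[-0.959, 0.284, 0.0], [0.284, 0.959, 0.001], [-0.0, 0.001, -1.0]]
contact_force: [0.2, 0.6, 1.7]
width: 59.7
grasp_force: 66.5
```

Call:
apply_moves([
  [0.4,0,0,-0.0001,0],
  [0.4,0,0,-0.0002,0],
  [0.4,0,0,-0.0003,0],
  [0.4,0,0,-0.0004,0],
  [0.4,0,0,-0.0005,0],
  [0.4,0,0,-0.0006,0],
  [0.4,0,0,-0.0007,0],
  [0.4,0,0,-0.0008,0],
  [0.4,0,0,-0.0009,0],
  [0.4,0,0,-0.001,0],
])

```text
time_s: 15.3
ee_pos: [559.7, 379.0, 40.6]
eef_rot: [[-0.959, 0.284, 0.001], [0.284, 0.959, 0.001], [-0.001, 0.001, -1.0]]
contact_force: [-2.2, -0.1, 8.4]
width: 59.3
grasp_force: 66.8
```

It is seated on the shoulder. I press slightly more, release and rise.

Call:
apply_moves([
  [0.4,0,0,-0.0003,0],
  [0.4,0,0,-0.0006,0],
  [0.4,0,0,-0.0006,0],
  [0.4,0,0,0.0,0],
  [0.4,0,0,0.0005,0],
  [0.6,0,0,0.0005,0],
  [1,0,0,0.0005,0],
  [1,0,0,0.0005,0],
  [1,0,0,0.0005,0],
  [1,0,0,0.0005,0],
])

```text
time_s: 16.55
ee_pos: [559.4, 378.6, 39.5]
eef_rot: [[-0.959, 0.284, -0.0], [0.284, 0.959, -0.0], [0.0, -0.001, -1.0]]
contact_force: [-0.1, -0.3, -0.2]
width: 85.3
grasp_force: 0.0
```

Call:
apply_moves([
  [1,0,0,0.01,0],
  [1,0,0,0.03,0],
  [1,0,0,0.06,0],
  [1,0,0,0.085,0],
  [1,0,0,0.09,0],
  [1,0,0,0.09,0],
  [1,0,0,0.09,0],
  [1,0,0,0.09,0],
  [1,0,0,0.09,0],
  [1,0,0,0.09,0],
])

```text
time_s: 17.8
ee_pos: [559.4, 378.7, 129.4]
eef_rot: [[-0.959, 0.284, -0.0], [0.284, 0.959, -0.0], [0.0, -0.0, -1.0]]
contact_force: [0.1, -0.1, -0.1]
width: 85.5
grasp_force: 0.0
```

Run:
```python
from b import *
d=arm.get_image("wrist"); np.save("w4.npy",d,allow_pickle=True); cv2.imwrite("pics/w4.png",d["img"]);P=pts(d)
rr=np.hypot(P[...,0]-558.7,P[...,1]-379.2)
q=P[(rr<50)&(P[...,2]>55)&(P[...,2]<71)];print("block",len(q),cv2.minAreaRect(q[:,:2].astype(np.float32)),np.median(q[:,2]))
q=P[(rr<30)&(P[...,2]>73)&(P[...,2]<90)];print("bearing",len(q),cv2.minEnclosingCircle(q[:,:2].astype(np.float32)),np.median(q[:,2]),np.percentile(q[:,2],[5,95]))
```

```text
17.8 [559.4 378.7 129.4] [ 0.1 -0.1 -0.1] [[-0.959, 0.284, -0.0], [0.284, 0.959, -0.0], [0.0, -0.0, -1.0]] 85.4626488383907
block 3424 ((558.16552734375, 379.2256164550781), (60.20743179321289, 60.70494079589844), 73.61705017089844) 64.62809511545075
bearing 1751 ((558.3056030273438, 379.76031494140625), 23.680124282836914) 74.41337016032546 [73.1697029  76.19597348]
```

View pics/w4.png

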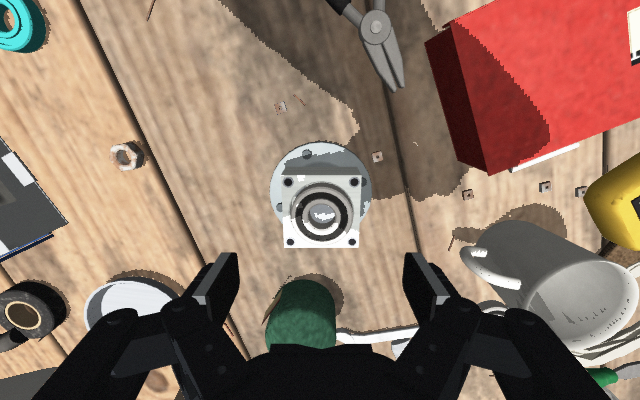

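The wrist view shows the bearing standing proud at pixel (322,213), measured at (558.3, 379.6). Its top is about 9–10 mm above the block top. I come down to grip only the proud part.

Call:
apply_moves([
  [1,-0.0011,0.0009,-0.02,0],
  [1,-0.0011,0.0009,-0.04,0],
  [1,-0.0011,0.0009,-0.05,0],
  [1,-0.0011,0.0009,-0.053,0],
  [1,-0.0011,0.0009,-0.053,0],
  [0.62,-0.0011,0.0009,-0.053,0],
  [0.4,-0.0011,0.0009,-0.053,0],
  [0.4,-0.0011,0.0009,-0.053,0],
  [0.4,-0.0011,0.0009,-0.053,0],
  [0.4,-0.0011,0.0009,-0.053,0],
])

```text
time_s: 19.1
ee_pos: [558.4, 379.6, 76.8]
eef_rot: [[-0.959, 0.284, -0.0], [0.284, 0.959, -0.0], [0.0, -0.0, -1.0]]
contact_force: [0.1, -0.3, -0.5]
width: 34.3
grasp_force: 0.0
```

The fingers closed above the bearing. I open them to 55 mm and feel down for the block top.

Call:
apply_moves([
  [0.65,0,0,0.004,0],
  [0.65,0,0,0.004,0],
  [0.65,0,0,0.004,0],
  [0.65,0,0,0.0,0],
  [0.65,0,0,-0.003,0],
  [0.65,0,0,-0.005,0],
  [0.65,0,0,-0.0065,0],
  [0.65,0,0,-0.0075,0],
  [0.65,0,0,-0.008,0],
  [0.65,0,0,-0.008,0],
])

```text
time_s: 20.35
ee_pos: [558.4, 379.7, 68.9]
eef_rot: [[-0.959, 0.284, 0.0], [0.284, 0.959, 0.0], [-0.0, 0.0, -1.0]]
contact_force: [0.3, -0.4, -0.4]
width: 55.6
grasp_force: 0.0
```

Call:
apply_moves([
  [0.65,0,0,-0.0005,0],
  [0.65,0,0,-0.001,0],
  [0.65,0,0,-0.0015,0],
  [0.65,0,0,-0.002,0],
  [0.65,0,0,-0.0025,0],
  [0.65,0,0,-0.003,0],
  [0.65,0,0,-0.0035,0],
  [0.65,0,0,-0.004,0],
  [0.65,0,0,-0.0045,0],
  [0.65,0,0,-0.0045,0],
])

```text
time_s: 21.6
ee_pos: [558.4, 379.6, 64.3]
eef_rot: [[-0.959, 0.284, -0.0], [0.284, 0.959, -0.0], [0.0, -0.0, -1.0]]
contact_force: [-0.4, 1.1, 0.3]
width: 55.3
grasp_force: 0.0
```

Call:
apply_moves([
  [0.65,0,0,0.001,0],
  [0.65,0,0,0.002,0],
  [0.65,0,0,0.002,0],
  [0.6,0,0,0.002,0],
  [0.5,0,0,0.002,0],
  [0.4,0,0,0.002,0],
  [0.4,0,0,0.002,0],
  [0.4,0,0,0.002,0],
  [0.4,0,0,0.002,0],
  [0.4,0,0,0.002,0],
])

```text
time_s: 22.85
ee_pos: [558.5, 379.8, 66.8]
eef_rot: [[-0.959, 0.284, 0.0], [0.284, 0.959, 0.0], [-0.0, 0.0, -1.0]]
contact_force: [-0.8, -0.4, 6.2]
width: 41.9
grasp_force: 60.3
```

```bash
cat > comp.py <<'E'
from b import *
def comp(name,c=(558,379,70)):
    r=[]
    for n in ["scene","side","wrist"]:
        d=arm.get_image(n); i=d["img"];np.save(name+n+".npy",d,allow_pickle=True)
        K=d["K"];T=np.linalg.inv(d["T"]);p=T@np.array([*c,1]);u=int(K[0,2]+K[0,0]*p[0]/-p[2]);v=int(K[1,2]-K[1,1]*p[1]/-p[2])
        w=30 if n!="wrist" else 80
        u=min(max(u,w),640-w);v=min(max(v,w),400-w)
        r.append(cv2.resize(i[v-w:v+w,u-w:u+w],(390,390) if n!="wrist" else (390,390),interpolation=2))
    cv2.imwrite(f"pics/{name}.png",cv2.resize(np.hstack(r),(798,266),interpolation=cv2.INTER_AREA) if 0 else np.vstack([np.hstack([cv2.resize(x,(299,299)) for x in r[:2]]),np.hstack([cv2.resize(r[2],(299,299)),np.zeros((299,299,3),np.uint8)])]))
E
python3 -c "
from comp import *
comp('c5')"
```

```text
22.85 [558.5 379.8  66.8] [-0.8 -0.4  6.2] [[-0.959, 0.284, 0.0], [0.284, 0.959, 0.0], [-0.0, 0.0, -1.0]] 41.85661246580302
```

View pics/c5.png

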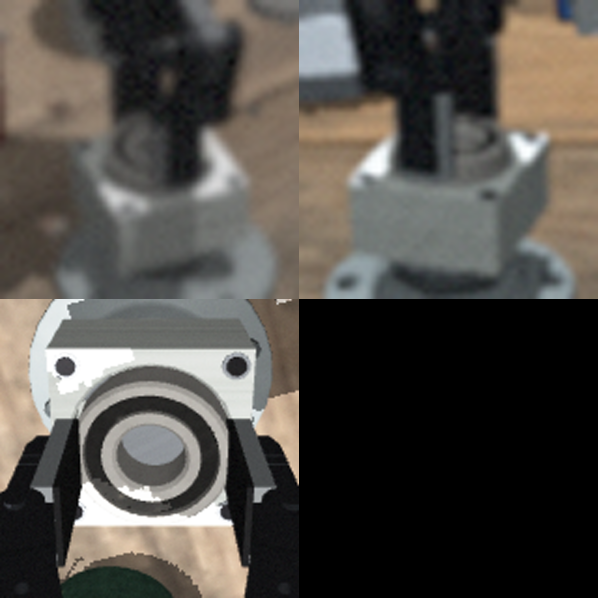

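The pads hold the proud bearing on both sides, and the block is level. I lift slowly.

Call:
apply_moves([
  [0.4,0,0,0.002,0],
  [0.4,0,0,0.004,0],
  [0.4,0,0,0.006,0],
  [0.4,0,0,0.009,0],
  [0.4,0,0,0.013,0],
  [0.4,0,0,0.018,0],
  [0.4,0,0,0.024,0],
  [0.4,0,0,0.03,0],
  [0.4,0,0,0.03,0],
  [0.4,0,0,0.03,0],
])

```text
time_s: 24.25
ee_pos: [558.3, 379.6, 96.2]
eef_rot: [[-0.959, 0.284, -0.0], [0.284, 0.959, -0.0], [0.0, -0.0, -1.0]]
contact_force: [0.1, 0.3, -0.4]
width: 42.0
grasp_force: 60.4
```

Run:
```python
from comp import *
comp('c6',(558,379,90))
d=np.load("c6wrist.npy",allow_pickle=True).item();P=pts(d)
rr=np.hypot(P[...,0]-558.7,P[...,1]-379.2)
q=P[(rr<50)&(P[...,2]>55)&(P[...,2]<72)];print("block",len(q),cv2.minAreaRect(q[:,:2].astype(np.float32)),np.median(q[:,2]))
q=P[(rr<23)&(P[...,2]>92)&(P[...,2]<115)];A=np.c_[q[:,:2]-[558,379],np.ones(len(q))];print("bearing",len(q),np.median(q,0),np.linalg.lstsq(A,q[:,2],rcond=None)[0])
d=np.load("side0.npy",allow_pickle=True).item();P=pts(d);i=d["img"].astype(int)
m=(i[...,0]>90)&(i[...,2]<70)&(P[...,1]<250)&(P[...,1]>-100)&(P[...,0]<700)&(P[...,0]>350)&(P[...,2]>20)
q=P[m];print("bluebox",len(q),np.percentile(q,[1,50,99],0).round().tolist())
```

```text
24.25 [558.3 379.6  96.2] [ 0.1  0.3 -0.4] [[-0.959, 0.284, -0.0], [0.284, 0.959, -0.0], [0.0, -0.0, -1.0]] 42.01912232096042
block 2848 ((556.111328125, 379.78759765625), (60.19483947753906, 56.80961990356445), 73.59171295166016) 64.51981203204159
bearing 4472 [559.53379819 379.18720791 102.80786575] [-8.37038596e-03  6.58057870e-02  1.02674992e+02]
bluebox 1284 [[353.0, -59.0, 59.0], [444.0, 42.0, 203.0], [539.0, 97.0, 204.0]]
```

View pics/c6.png

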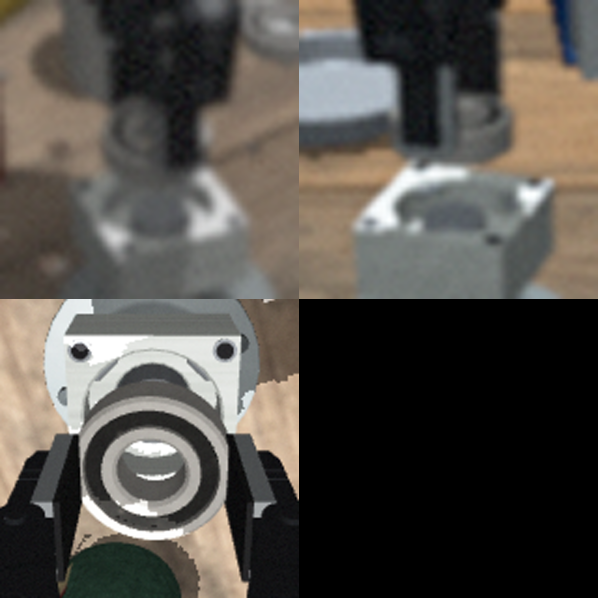

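The bearing is held clear and the block stays on the stand. The next move goes to the dish at about (643,147), keeping high.

Call:
apply_moves([
  [0.4,0,0,0.03,0],
  [0.4,0.005,-0.015,0.055,0],
  [0.4,0.02,-0.05,0.065,0],
  [0.4,0.037,-0.1,0.065,0],
  [0.4,0.055,-0.15,0.065,0],
  [0.4,0.072,-0.2,0.065,0],
  [0.4,0.082,-0.225,0.065,0],
  [0.4,0.085,-0.232,0.065,0],
  [0.4,0.085,-0.232,0.065,0],
  [0.4,0.085,-0.232,0.065,0],
])

```text
time_s: 25.65
ee_pos: [642.9, 149.2, 161.2]
eef_rot: [[-0.959, 0.282, -0.0], [0.282, 0.959, 0.0], [0.0, 0.0, -1.0]]
contact_force: [-1.0, 0.2, -1.3]
width: 42.0
grasp_force: 60.7
```

Run:
```python
from b import *
d=arm.get_image("wrist"); np.save("w7.npy",d,allow_pickle=True);P=pts(d)
cv2.imwrite("pics/w7.png",np.hstack([d["img"][:, 100:540],arm.get_image("side")["img"][:,180:540]]))
rr=np.hypot(P[...,0]-643,P[...,1]-147)
for lo,hi in[(12,24),(-2,8)]:
    q=P[(rr<70)&(P[...,2]>lo)&(P[...,2]<hi)];print(lo,len(q),cv2.minEnclosingCircle(q[:,:2].astype(np.float32)),np.median(q[:,2]))
```

```text
25.65 [642.9 149.2 161.2] [-1.   0.2 -1.3] [[-0.959, 0.282, -0.0], [0.282, 0.959, 0.0], [0.0, 0.0, -1.0]] 41.95470380257357
12 1287 ((643.4884643554688, 142.68751525878906), 55.69642639160156) 16.709974841550434
-2 9329 ((642.9952392578125, 147.0128173828125), 69.9827880859375) 1.856834634422512
```

View pics/w7.png

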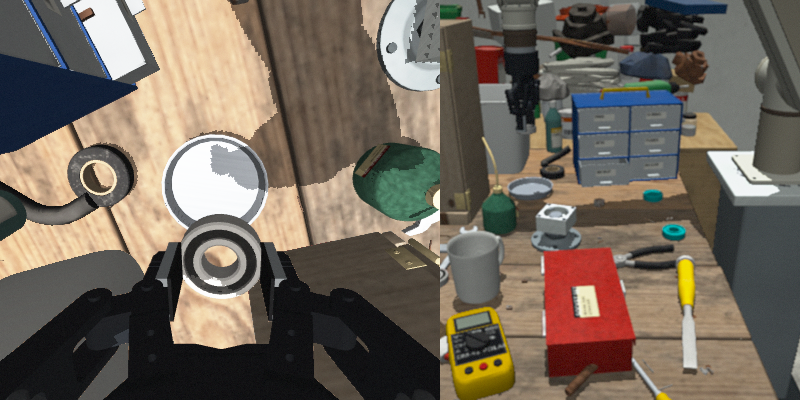

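The wrist view shows the dish centre at pixel (215,185) in the crop, measured at (643.5, 142.7) with radius 55.7 mm against the 56 mm given. The bearing is in the fingers, and the arm clears the blue box. I lower it.

Call:
apply_moves([
  [0.4,0,-0.0065,-0.02,0],
  [0.4,0,-0.0065,-0.055,0],
  [0.4,0,-0.0065,-0.09,0],
  [0.4,0,-0.0065,-0.12,0],
  [0.4,0,-0.0065,-0.135,0],
  [0.4,0,-0.0065,-0.143,0],
  [0.4,0,-0.0065,-0.147,0],
  [0.4,0,-0.0065,-0.149,0],
  [0.4,0,-0.0065,-0.15,0],
  [0.4,0,-0.0065,-0.15,0],
])

```text
time_s: 27.0
ee_pos: [643.7, 141.1, 11.8]
eef_rot: [[-0.959, 0.284, 0.001], [0.284, 0.959, 0.0], [-0.001, 0.0, -1.0]]
contact_force: [-1.0, 0.5, -1.7]
width: 42.0
grasp_force: 60.7
```

Call:
apply_moves([
  [0.4,0,0,-0.0005,0],
  [0.4,0,0,-0.001,0],
  [0.4,0,0,-0.0015,0],
  [0.4,0,0,-0.002,0],
  [0.4,0,0,-0.0025,0],
  [0.4,0,0,-0.003,0],
  [0.4,0,0,-0.003,0],
  [0.4,0,0,-0.003,0],
  [0.4,0,0,-0.003,0],
  [0.4,0,0,-0.003,0],
])

```text
time_s: 28.25
ee_pos: [643.6, 141.2, 9.9]
eef_rot: [[-0.959, 0.284, 0.001], [0.284, 0.959, 0.0], [-0.001, 0.0, -1.0]]
contact_force: [-1.7, -0.9, 8.2]
width: 42.1
grasp_force: 61.8
```

The bearing touches the dish floor. I release it, rise and look.

Call:
apply_moves([
  [0.4,0,0,0.001,0],
  [0.5,0,0,0.001,0],
  [0.65,0,0,0.001,0],
  [0.65,0,0,0.001,0],
  [0.65,0,0,0.001,0],
  [0.65,0,0,0.01,0],
  [0.65,0,0,0.03,0],
  [0.65,0,0,0.07,0],
  [0.65,0,0,0.11,0],
  [0.65,0,0,0.14,0],
])

```text
time_s: 29.5
ee_pos: [644.2, 141.3, 151.3]
eef_rot: [[-0.959, 0.284, 0.003], [0.284, 0.959, 0.001], [-0.003, 0.002, -1.0]]
contact_force: [0.8, 0.4, -0.2]
width: 55.8
grasp_force: 0.0
```

Call:
apply_moves([
  [0.65,0,0,0.02,0],
  [0.65,0,0,0.02,0],
  [0.65,0,0,0.02,0],
  [0.65,0,0,0.02,0],
  [0.65,0,0,0.02,0],
  [0.65,0,0,0.02,0],
  [0.65,0,0,0.02,0],
  [0.65,0,0,0.02,0],
  [0.65,0,0,0.02,0],
  [0.65,0,0,0.02,0],
])

```text
time_s: 30.75
ee_pos: [643.4, 141.2, 168.4]
eef_rot: [[-0.959, 0.284, 0.0], [0.284, 0.959, -0.0], [-0.0, 0.0, -1.0]]
contact_force: [-0.7, -0.1, 0.5]
width: 55.8
grasp_force: 0.0
```

Run:
```python
from b import *
d=arm.get_image("wrist");P=pts(d)
rr=np.hypot(P[...,0]-643,P[...,1]-143)
q=P[(rr<40)&(P[...,2]>11)&(P[...,2]<28)];A=np.c_[q[:,:2]-[643,143],np.ones(len(q))];print("bearing",len(q),cv2.minEnclosingCircle(q[:,:2].astype(np.float32)),np.median(q[:,2]),np.linalg.lstsq(A,q[:,2],rcond=None)[0])
q=P[(rr<70)&(rr>35)&(P[...,2]>12)&(P[...,2]<24)];print("dish",len(q),cv2.minEnclosingCircle(q[:,:2].astype(np.float32)))
for n in("side","scene"):
    d=arm.get_image(n);P=pts(d);q=P[(np.hypot(P[...,0]-558.5,P[...,1]-379.2)<50)&(P[...,2]>58)&(P[...,2]<72)]
    A=np.c_[q[:,:2]-[558,379],np.ones(len(q))];print("block",len(q),cv2.minAreaRect(q[:,:2].astype(np.float32)),np.median(q[:,2]),np.linalg.lstsq(A,q[:,2],rcond=None)[0])
```

```text
30.75 [643.4 141.2 168.4] [-0.7 -0.1  0.5] [[-0.959, 0.284, 0.0], [0.284, 0.959, -0.0], [-0.0, 0.0, -1.0]] 55.76127091424214
bearing 1237 ((643.6560668945312, 141.47386169433594), 23.724435806274414) 15.584681100435205 [ 4.94572407e-03 -2.92109451e-03  1.55123919e+01]
dish 1606 ((643.5828247070312, 142.55548095703125), 55.83444595336914)
block 563 ((558.5213623046875, 378.96087646484375), (64.09707641601562, 61.979225158691406), 74.12919616699219) 65.02942608960001 [ 5.55085953e-04 -1.74788028e-02  6.48252102e+01]
block 460 ((558.1798706054688, 378.7403259277344), (64.7098388671875, 61.223907470703125), 73.23533630371094) 64.3983683032182 [3.12194070e-05 6.73940950e-03 6.35449536e+01]
```

```bash
python3 -c "
from cell import arm
print(arm.sign_off())"
```

```text
the job is handed in; nothing more can be done
None
```

I handed the job in at about 31 s: the bearing lies flat in the dish about 1 mm from its centre, and the block sits level on the drift's shoulder about 3 mm from the stand's axis; the oil can and pliers were never approached, and no verdict came back.

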